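Refit the game timer's push-on knob and set it

ROBOT

A 6-joint arm with a two-finger parallel gripper is mounted at the origin on the work surface. World frame = base frame: x ahead of the robot, y to its left, z up, the work surface at z = 0. Lengths are in m, angles in rad, forces in N, time in s.
With the tool pointing down it reaches from about 0.375 to 0.975 m from the base axis. Payload 3.8 kg.
Tool frame: the origin (TCP) lies midway between the tips of the shut fingers; the grasp point (between the pads) lies 19 mm behind it (ctrl.grip_depth is the distance from the TCP to the grasp point, in m); z points along the fingers, y is the direction in which the jaws open and shut (so a half turn about z gives the same grasp; the last joint's range is limited). The gripper opens to 85 mm and grips with 20 to 120 N. Pads are 22 mm wide; open, the fingers measure 114 mm over their backs; the gripper's body (76 mm by 85 mm) begins 54 mm behind the grasp point. The pads swing forward as they close: fully open they stand 13 mm farther back than shut.
Start: joints at [-1.213, 0.264, 1.604, -0, 1.274, -0.037], TCP at [0.26, -0.623, 0.231] pointing down, gripper open.
Joint ranges: [-2.63, 2.63], [-0.94, 2.18], [0.31, 2.57], [-1.31, 4.45], [0, 2.66], [-2.55, 2.55]. Speed limits (rad/s): [2.57, 2.57, 3.14, 3.14, 3.14, 3.14].

INTERFACE

Orientations are given as a rotation vector (axis times angle).
In Python, from station import ctrl, kinematics, cams, close_job gives the robot as it stands. The module is installed in compiled form; this text tells all that it offers. Calls block until the motion is done:
- ctrl.move_pose(position, orientation): joint-space move of the TCP to a pose.
- ctrl.movel(position, max_speed=0.15, rot=None, stop_force=None): straight line of the TCP; rot=None keeps the orientation; max_speed is the mean speed in m/s. With stop_force (N) it stops when the force on the tool has changed by that much, and returns True; else False.
- ctrl.goto_joints(angles): joint-space move.
- ctrl.move_gripper(opening): opening from 0.0 (shut) to 1.0 (fully open); the grip force is fixed at half the most; returns when the fingers have stopped.
- ctrl.pause(seconds).
- kinematics.solve_ik(position, orientation): joint angles nearest the present ones, or None.
- ctrl.observe(): the state.
- cams.read_camera(name): name is "side" or "top" or "wrist"; returns (picture, depth): 480x640x3 uint8, red, green, blue; 480x640 float32, m along the optical axis (not along the pixel's ray), 0 where there is no reading.
- cams.camera_params(name): a dict with "intrinsics" (3x3 intrinsics, pixels), "camera_from_world" (4x4, takes a point from world to camera coordinates). Camera axes: x right, y down, z forward; pixel columns grow to the right and rows downward; lengths in m; the calibration is good to about 2 mm. A picture is of the moment at which its call begins: read the wrist's pose just before it. camera_params takes no time and is no camera call; for the wrist camera it gives the pose at the moment of the call.
A pose or a line that the arm cannot do raises ctrl.MotionError and nothing moves.
- close_job(): hands the job in, once; it reports no verdict.
The state is a dict: "time_s": time; "joints": joint angles; "dq": joint speeds; "joint_efforts": joint torques, N m; "position": TCP position; "tool_rot": TCP orientation; "ft_force": force on the tool from outside, world axes, zero at the start; "moment": the same for the moment, N m; "finger_gap": opening from 0.0 (shut) to 1.0 (fully open).
Only numpy, scipy, OpenCV 4.12 (cv2) and the standard library are available. Lean on these libraries where they do the work, as an engineer would, in place of code of your own. Each camera call takes 0.05 s, during which the arm holds its last target.

TASK

The knob has come off the game timer: put it back on the timer's D-shaped spindle, pressing only lightly while you turn it until the flats line up and it drops fully home on the rubber washer. Then turn the knob so that its pointer is at the red mark on the dial, and let go. Do not force it on, and leave the dice cup, the bell, the bowl of caps and the chess box standing where they are.

Things in the scene. Friction and masses are not known exactly. Their poses are not given: they have to be found in the camera images.
- knob_center (a point): Centre (half-way up, on the axis) of the loose black knob, standing bore down on the ledge: 40 mm high, 28 mm wide between upright flats (27 mm long) facing its own +y and -y, 46 mm along its x, about 55 g. Its pointed +x nose, with a white line on top, is the pointer. Grip it across the flats, about 4 mm above this point. z up.
- pointer_tip (a point): Tip of the knob's pointer: 25 mm from the knob's axis along the knob's +x, half-way up. The bore in the knob's underside is 19 mm deep: its first 6 mm are round, 14.8 mm wide (a loose pilot); above that it is D-shaped, with its flat 2.7 mm from the axis on the pointer side (+x).
- timer: Blue game timer, 110 (x) x 156 (y) x 42 mm, fixed to the ledge; origin at the centre of its underside; x points away from its front edge, z up. A round white dial 92 mm wide (its top 44 mm above the ledge) carries a rubber washer 23 mm wide, 3 mm high, from which the spindle rises. The moulded spindle cracks if the knob, not yet home, is pressed on it with more than 30 N.
- spindle_base (a point): Point on the spindle's axis at the top of the rubber washer, 47 mm above the ledge; the timer's axes (they do not turn with the spindle). Fully home, the knob's underside rests on the washer, so knob_center is 20 mm above this point. If the flats do not match, the knob stops about 12 mm above home; it slides down when they match within about 0.1 rad.
- spindle_tip (a point): Tip of the upright cream D spindle, 18 mm above the washer; 14 mm wide, flat 2.5 mm from the axis all the way, round side bevelled at the tip. Timer's axes: its rotation is NOT measured. Its flat faces from 1.0 rad anticlockwise to 0.3 rad clockwise (from above) of timer +x; stops at 1.15 anticlockwise, 1.2 clockwise. Turns stiffly (0.08 N m), stays put.
- dial_mark (a point): Point just inside the red mark on the dial, 25 mm from the spindle axis, 0.9 rad clockwise (from above) of the timer's +x: the pointer's tip must stand over it. The dial's other ticks, every 0.15 rad, are black.
- dice_cup: Red plastic dice cup, 74 mm wide, 92 mm high, standing on the ledge; origin at the centre of its underside.
- bell: Steel counter bell with a brass plunger, 80 mm wide, 54 mm high; origin at the centre of its underside.
- cap_bowl: White ceramic bowl with bottle caps, 128 mm wide, 46 mm high; origin at the centre of its underside.
- chess_box: Closed chess box, 150 x 250 x 48 mm, a checked board on its lid; origin at the centre of its underside.

How it is judged:
By the outcome, as a careful person would: the job done as asked, in the order asked, and still so for the second after the job is handed in, with the robot touching nothing.
It also fails if it takes over 72 s, if anything falls off the work surface, if the arm or the gripper's body presses on something with over 40 N, if the wrist force passes 120 N, or if a joint passes its speed limit or range.

## Working session

There is one attempt and no reset: what is moved stays moved. The work goes in short steps, each a Python script; the robot and the scene stay as the last script left them, time stands still between calls to the robot, and variables do not carry over. Pictures are saved under pics/ and viewed, and the job is handed in when it is done.

```bash
mkdir -p pics; ls; python3 - <<'E'
from station import ctrl,cams
import cv2,numpy as np
s=ctrl.observe();print(s)
for n in("side","top","wrist"):
    p=cams.camera_params(n);print(n,p["intrinsics"].tolist(),np.round(p["camera_from_world"],4).tolist())
    im,d=cams.read_camera(n);cv2.imwrite(f"pics/{n}0.png",im[...,::-1]);np.savez(f"{n}0.npz",im=im,d=d,K=p["intrinsics"],T=p["camera_from_world"])
E
```

```text
pics
{'time_s': 0.0, 'joints': array([-1.21287547e+00,  2.64713830e-01,  1.60539446e+00, -1.91829096e-06,
        1.27371060e+00, -3.69044914e-02]), 'dq': array([ 0.00196668,  0.00039943, -0.00064488, -0.00016142,  0.00048113,
        0.00037132]), 'joint_efforts': array([-7.23943012e-04, -5.15114808e+01, -3.67317224e+01, -1.42732092e-04,
        1.30556009e-02,  2.98156874e-05]), 'position': array([ 0.25937069, -0.62237254,  0.22997749]), 'tool_rot': array([-3.07841963e+00, -6.15739627e-01,  5.61333375e-04]), 'ft_force': array([ 0.12023313, -0.92731789,  1.3469082 ]), 'moment': array([0.02320157, 0.00816196, 0.0323385 ]), 'finger_gap': 1.001878939650427}
side [[435.8135806035116, 0.0, 316.45993289000455], [0.0, 435.8135806035116, 238.68122943560073], [0.0, 0.0, 1.0]] [[0.9463, -0.3229, 0.0169, -0.6489], [-0.1549, -0.4984, -0.853, 0.0796], [0.2839, 0.8045, -0.5216, 0.8428], [0.0, 0.0, 0.0, 1.0]]
top [[482.55572445702114, 0.0, 325.6344802704293], [0.0, 482.55572445702114, 227.672788541261], [0.0, 0.0, 1.0]] [[0.0182, -0.9998, 0.0047, -0.1605], [-0.985, -0.0187, -0.1714, 0.6409], [0.1714, -0.0015, -0.9852, 1.0602], [0.0, 0.0, 0.0, 1.0]]
wrist [[403.3608051033864, 0.0, 313.499298861357], [0.0, 403.3608051033864, 234.38189191928484], [0.0, 0.0, 1.0]] [[0.3844, -0.9231, -0.0019, -0.6728], [-0.8872, -0.37, 0.2755, -0.0375], [-0.2551, -0.1042, -0.9613, 0.3777], [0.0, 0.0, 0.0, 1.0]]
```

View pics/top0.png

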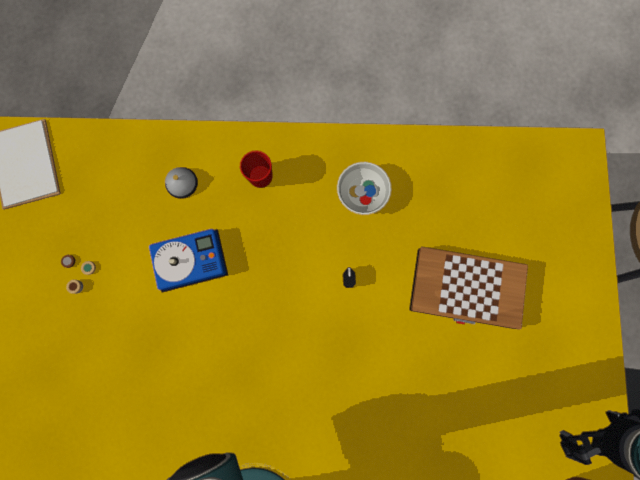

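View pics/side0.png

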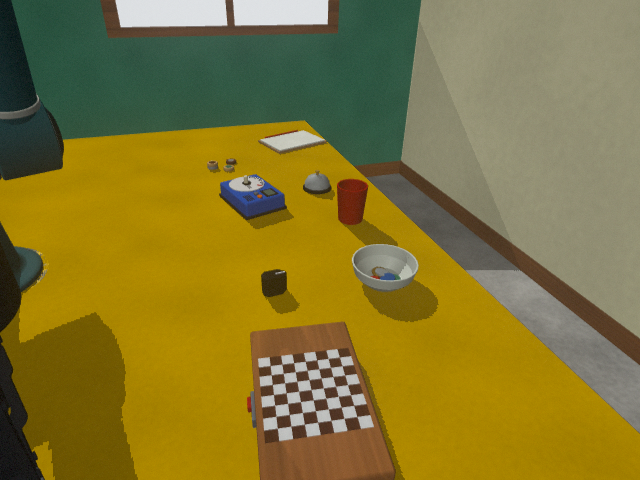

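View pics/wrist0.png

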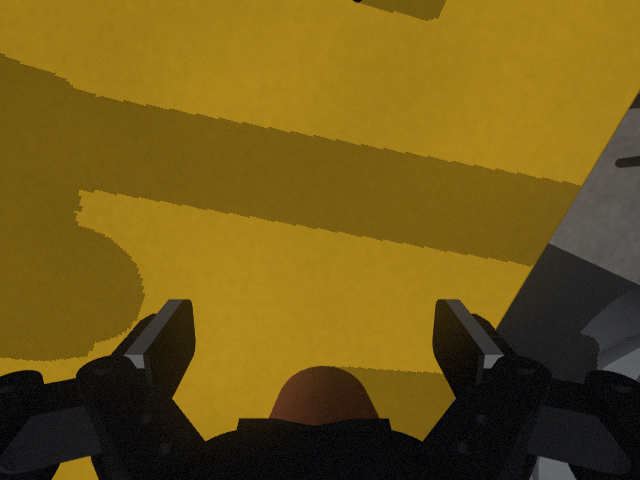

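The top view shows the knob at about (349,278) with its white line pointing up the image. The timer dial is at about (174,261), the cup at (256,170), the bell at (181,182), the bowl at (363,189) and the chess box at (468,288). Next I'll get rough positions.

```bash
cat > h.py <<'E'
import numpy as np,cv2
from scipy.spatial.transform import Rotation as R
def ray(K,T,uv,z):
    T=np.array(T);c=-T[:3,:3].T@T[:3,3]
    d=T[:3,:3].T@np.linalg.inv(K)@np.array([uv[0],uv[1],1.])
    return c+d*(z-c[2])/d[2]
def dep(f,u,v):
    d=f["d"][int(v),int(u)]
    p=np.linalg.inv(f["K"])@np.array([u,v,1.])*d
    T=f["T"];return T[:3,:3].T@(p-T[:3,3])
def proj(K,T,p):
    q=T[:3,:3]@np.array(p)+T[:3,3];q=K@q;return q[:2]/q[2]
def down(phi):
    "tool pointing down; tool y axis (jaw) at world angle phi"
    y=np.array([np.cos(phi),np.sin(phi),0]);z=np.array([0,0,-1.]);x=np.cross(y,z)
    return R.from_matrix(np.c_[x,y,z]).as_rotvec()
E
python3 - <<'E'
from h import *
f=np.load("top0.npz");K,T=f["K"],f["T"]
for n,u,v in[("table",300,300),("table2",120,330),("knob",349,278),("dial",165,268),("timerbody",215,275),("cup",256,165),("bell",181,182),("bowl",363,189),("chess",468,288)]:
    print(n,dep(f,u,v).round(4))
print(ray(K,T,(349,281),.04),ray(K,T,(174,261),.06))
w=np.load("wrist0.npz");T=w["T"];c=-T[:3,:3].T@T[:3,3]
Rt=R.from_rotvec([-3.07841963e+00, -6.15739627e-01,  5.61333375e-04]).as_matrix()
print("cam in tool",Rt.T@(c-[0.25937069, -0.62237254,  0.22997749]),(Rt.T@T[:3,:3].T).round(3))
im=f["im"]
cv2.imwrite("pics/topz.png",np.vstack([cv2.resize(im[220:300,130:240],None,fx=5,fy=5)[:300,:,::-1],cv2.resize(im[250:300,300:410],None,fx=5,fy=5,)[:,:,::-1]]))
E
```

```text
table [ 0.4787 -0.0908 -0.006 ]
table2 [ 0.4014  0.328  -0.0005]
knob [ 0.5298 -0.2045  0.0405]
dial [0.5446 0.2189 0.0447]
timerbody [0.5312 0.105  0.0366]
cup [0.8034 0.0249 0.0154]
bell [0.7498 0.1972 0.042 ]
bowl [ 0.7473 -0.2375  0.0179]
chess [ 0.5116 -0.4761  0.0476]
[ 0.52294479 -0.20460189  0.04      ] [0.55960077 0.19462963 0.06      ]
cam in tool [ 0.06783657 -0.0010102  -0.14216898] [[-0.    -0.961 -0.276]
 [ 1.    -0.     0.   ]
 [-0.    -0.276  0.961]]
```

View pics/topz.png

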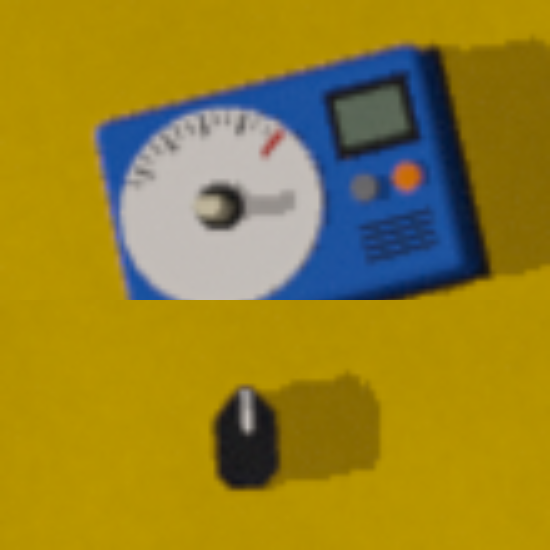

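```bash
cat >> h.py <<'E'
def dx(a): return down(a-np.pi/2)   # tool x at world angle a
def snap(name,tag):
    from station import cams
    p=cams.camera_params(name);im,d=cams.read_camera(name)
    cv2.imwrite(f"pics/{tag}.png",im[...,::-1]);np.savez(f"{tag}.npz",im=im,d=d,K=p["intrinsics"],T=p["camera_from_world"])
E
python3 - <<'E'
from h import *
from station import ctrl,kinematics
a=.235;S=np.array([.558,.195])
p=S-.035*np.array([np.cos(a),np.sin(a)])
print(kinematics.solve_ik([*p,.16],dx(a)))
ctrl.move_pose([*p,.16],dx(a));ctrl.pause(.3)
snap("wrist","w1");s=ctrl.observe();print(s["time_s"],s["position"],s["ft_force"])
E
```

```text
[ 2.97775513e-01  9.69102602e-02  1.93601803e+00 -4.44089210e-16
  1.10866436e+00  1.63357184e+00]
3.5 [0.52405056 0.18665419 0.15997413] [ 1.52494175 -0.50820449  0.3925709 ]
```

View pics/w1.png

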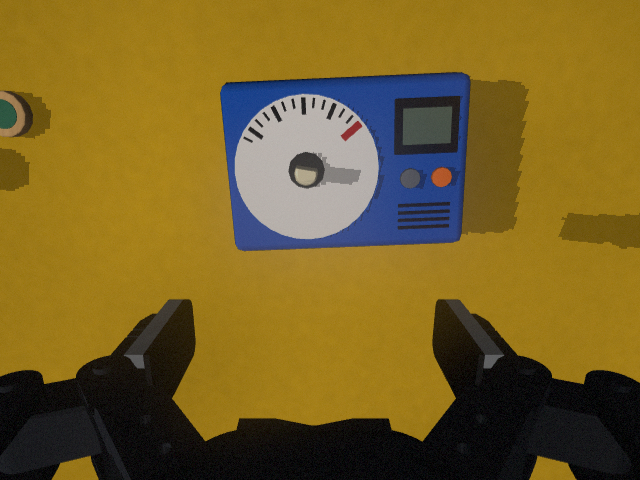

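The wrist view shows the dial centred near (307,166), the spindle's cream D at (306,174) with its curved side towards the bottom of the image, and the red mark at (351,131). Next I'll fit these.

```bash
python3 - <<'E'
from h import *
f=np.load("w1.npz");im=f["im"];K,T=f["K"],f["T"]
hsv=cv2.cvtColor(im,cv2.COLOR_RGB2HSV)
c=cv2.resize(im[140:210,260:350],None,fx=8,fy=8,interpolation=cv2.INTER_CUBIC);cv2.imwrite("pics/w1z.png",c[...,::-1])
# rectify: dial plane contour
white=((hsv[...,1]<40)&(hsv[...,2]>90)).astype(np.uint8)
m=np.zeros_like(white);m[80:250,220:395]=white[80:250,220:395]
cs,_=cv2.findContours(m,0,1);ct=max(cs,key=cv2.contourArea)[:,0]
P=np.array([ray(K,T,q,.044) for q in ct])[:,:2]
(cx,cy),r=cv2.minEnclosingCircle(P.astype(np.float32));A=np.c_[2*P,np.ones(len(P))];s=np.linalg.lstsq(A,(P**2).sum(1),rcond=None)[0]
print("dial",cx,cy,r,s[:2],np.sqrt(s[2]+s[:2]@s[:2]))
C=s[:2]
red=(((hsv[...,0]<8)|(hsv[...,0]>172))&(hsv[...,1]>120));red[:,400:]=0;red[160:]=0;red[:,:320]=0
v,u=np.nonzero(red);Q=np.array([ray(K,T,q,.044) for q in zip(u,v)])[:,:2];q=Q.mean(0);d=q-C
print("red",len(u),u.mean(),v.mean(),np.arctan2(d[1],d[0]),np.hypot(*d))
blue=((hsv[...,0]>95)&(hsv[...,0]<130)&(hsv[...,1]>120)).astype(np.uint8);cs,_=cv2.findContours(blue,0,1);b=max(cs,key=cv2.contourArea)
B=np.array([ray(K,T,q,.042)[:2] for q in cv2.convexHull(b)[:,0]],np.float32);print("timer",cv2.minAreaRect(B))
print("tip depth",[dep(f,306,177).round(4),dep(f,270,200).round(4),dep(f,300,300).round(4)])
print("proj tip of dial axis",proj(K,T,[*C,.065]),proj(K,T,[*C,.047]))
E
```

```text
dial 0.5583168864250183 0.2002514898777008 0.045839570462703705 [0.55836441 0.20026523] 0.04538849681186399
red 153 351.16339869281046 130.3856209150327 -0.6226966019634321 0.03705227763935031
timer ((0.5662726759910583, 0.17598137259483337), (0.106739342212677, 0.15169934928417206), 15.825103759765625)
tip depth [array([0.5568, 0.1996, 0.0651]), array([0.5338, 0.2187, 0.0436]), array([ 4.486e-01,  1.806e-01, -2.000e-04])]
proj tip of dial axis [305.54820733 174.10443953] [306.07874908 170.33090162]
```

View pics/w1z.png

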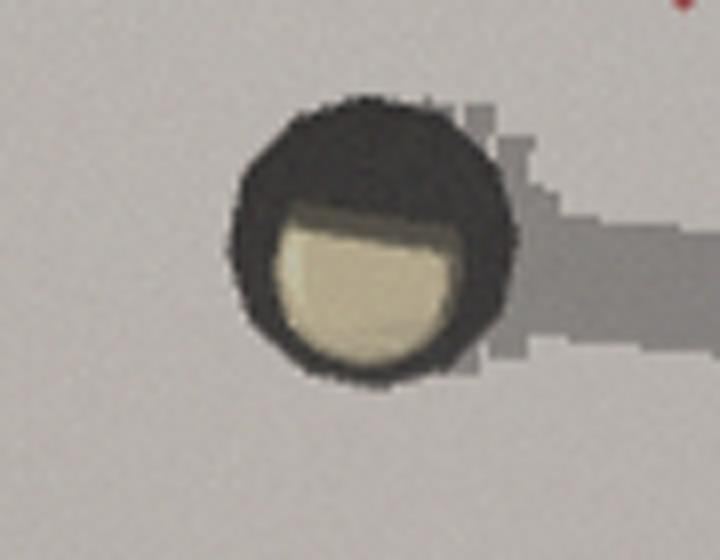

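```bash
python3 - <<'E'
from h import *
f=np.load("w1.npz");im=f["im"];K,T=f["K"],f["T"]
g=cv2.resize(im[150:200,285:330],None,fx=8,fy=8,interpolation=cv2.INTER_CUBIC)
gg=g.astype(int);m=((gg[...,0]>145)&(gg[...,0]-gg[...,2]>18)).astype(np.uint8)
cs,_=cv2.findContours(m,0,1);ct=max(cs,key=cv2.contourArea)[:,0]
uv=(ct+.5)/8-.5+[285,150]
P=np.array([ray(K,T,q,.065) for q in uv])[:,:2]
dbg=g.copy();cv2.drawContours(dbg,[ct[:,None]],-1,(255,0,0),1);cv2.imwrite("pics/spz.png",dbg[...,::-1])
# flat: max projection points along approx normal
n=.085
for _ in range(5):
    N=np.array([np.cos(n),np.sin(n)]);h=P@N;t=P@[-N[1],N[0]];tm=(t.max()+t.min())/2
    sel=(h>h.max()-.002)&(abs(t-tm)<.0045)
    k=np.polyfit(t[sel],h[sel],1);n=n+ -np.arctan(k[0]) if False else n-np.arctan(k[0])
print("flat normal",n,"timer-rel",n-.2765)
C=np.array([.55836,.20027])
h=P@N;far=h<h.max()-.0035;A=np.c_[2*P[far],np.ones(far.sum())];s=np.linalg.lstsq(A,(P[far]**2).sum(1),rcond=None)[0]
print("axis arc",s[:2],np.sqrt(s[2]+s[:2]@s[:2]),"flat dist",h.max()-s[:2]@N,"dialC flat",h.max()-C@N,"sidemid",(t.max()+t.min())/2-C@[-N[1],N[0]],t.max()-t.min())
# washer
mk=(gg.max(2)<75)|(m>0);
g2=cv2.resize(im[140:210,260:350],None,fx=4,fy=4,interpolation=cv2.INTER_CUBIC);d=(g2.max(2)<85).astype(np.uint8)
cs,_=cv2.findContours(d,0,1);c2=max(cs,key=cv2.contourArea)[:,0];uv=(c2+.5)/4-.5+[260,140]
W=np.array([ray(K,T,q,.046) for q in uv])[:,:2];print("washer",cv2.minEnclosingCircle(W.astype(np.float32)))
E
```

```text
flat normal 0.07749116534064303 timer-rel -0.19900883465935698
axis arc [0.5583772  0.20063019] 0.0061012460518919225 flat dist 0.0025357427953882627 dialC flat 0.002580778342400447 sidemid 0.0004271603299332294 0.012367166194129892
washer ((0.5584560632705688, 0.20013165473937988), 0.011447715573012829)
```

View pics/spz.png

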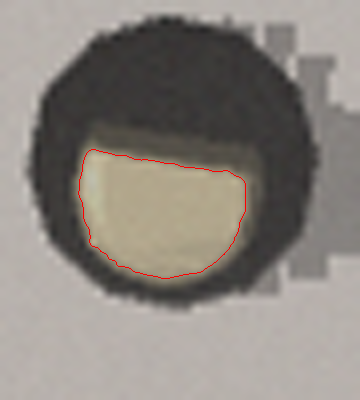

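```bash
cat > an.py <<'E'
from h import *
def spindle(tag):
    f=np.load(tag+".npz");im=f["im"];K,T=f["K"],f["T"]
    u0,v0=proj(K,T,[.5584,.2003,.06]).astype(int);u0-=25;v0-=25
    g=cv2.resize(im[v0:v0+50,u0:u0+50],None,fx=8,fy=8,interpolation=cv2.INTER_CUBIC)
    d=(g.max(2)<85).astype(np.uint8);cs,_=cv2.findContours(d,0,1);c2=max(cs,key=cv2.contourArea)[:,0]
    W=np.array([ray(K,T,q,.046) for q in (c2+.5)/8-.5+[u0,v0]])[:,:2];print("washer",cv2.minEnclosingCircle(W.astype(np.float32)))
    gg=g.astype(int);m=((gg[...,0]>145)&(gg[...,0]-gg[...,2]>18)).astype(np.uint8)
    cs,_=cv2.findContours(m,0,1);ct=max(cs,key=cv2.contourArea)[:,0]
    P=np.array([ray(K,T,q,.065) for q in (ct+.5)/8-.5+[u0,v0]])[:,:2]
    n=.08
    for _ in range(5):
        N=np.array([np.cos(n),np.sin(n)]);h=P@N;t=P@[-N[1],N[0]];tm=(t.max()+t.min())/2
        sel=(h>h.max()-.002)&(abs(t-tm)<.0045);n-=np.arctan(np.polyfit(t[sel],h[sel],1)[0])
    print("flat",n,"axis from flat/sides",N*(h[sel].mean()-.0025)+tm*np.array([-N[1],N[0]]))
    cv2.imwrite(f"pics/{tag}z.png",g[...,::-1])
    hsv=cv2.cvtColor(im,cv2.COLOR_RGB2HSV)
    white=((hsv[...,1]<40)&(hsv[...,2]>90)).astype(np.uint8)
    cs,_=cv2.findContours(white,0,1)
    for ct in cs:
        if cv2.contourArea(ct)<5000: continue
        Q=np.array([ray(K,T,q,.044) for q in ct[:,0]])[:,:2].astype(np.float32);print("dial?",cv2.minEnclosingCircle(Q))
E
python3 - <<'E'
from an import *
from station import ctrl,kinematics
a=.235+np.pi;S=np.array([.5584,.2003])
p=S-.035*np.array([np.cos(a),np.sin(a)])
ctrl.move_pose([*p,.16],dx(a));ctrl.pause(.3)
snap("wrist","w2");print(ctrl.observe()["time_s"])
spindle("w1");spindle("w2")
E
```

```text
6.5
washer ((0.5584990978240967, 0.20009936392307281), 0.011494304984807968)
flat 0.07749116534065212 axis from flat/sides [0.55823875 0.20068903]
dial? ((0.5583168864250183, 0.2002514898777008), 0.045839570462703705)
washer ((0.5583544373512268, 0.2001180201768875), 0.011478183791041374)
flat 0.08507286162750526 axis from flat/sides [0.55809171 0.20057925]
dial? ((0.5582017302513123, 0.2002577781677246), 0.045924555510282516)
```

View pics/w2.png

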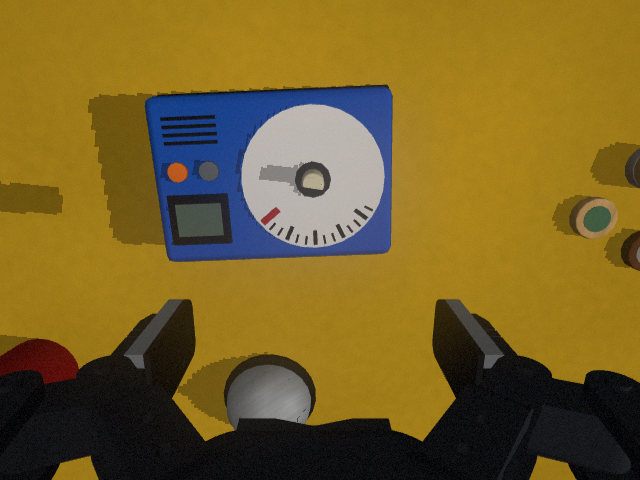

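View pics/w2z.png

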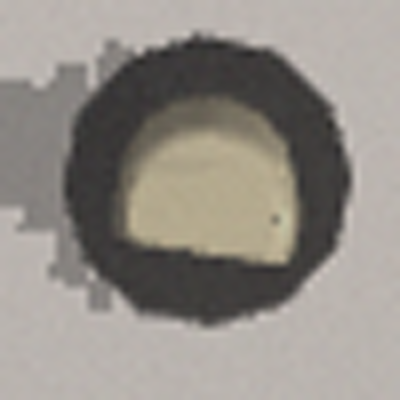

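The dial, washer and flat measured from two opposite tool yaws agree to about 0.15 mm: axis (0.5583, 0.2002), flat facing 0.08 rad. Now the knob.

```bash
python3 - <<'E'
from an import *
from station import ctrl,kinematics
a=np.pi;S=np.array([.523,-.2046])
p=S-.035*np.array([np.cos(a),np.sin(a)])
ctrl.move_pose([*p,.15],dx(a));ctrl.pause(.3)
snap("wrist","w3");print(ctrl.observe()["time_s"])
f=np.load("w3.npz");im=f["im"];K,T=f["K"],f["T"]
u,v=proj(K,T,[*S,.04]).astype(int);print(u,v)
cv2.imwrite("pics/w3z.png",cv2.resize(im[v-45:v+45,u-50:u+50],None,fx=6,fy=6,interpolation=cv2.INTER_CUBIC)[...,::-1])
E
```

```text
8.3833
312 180
```

View pics/w3.png

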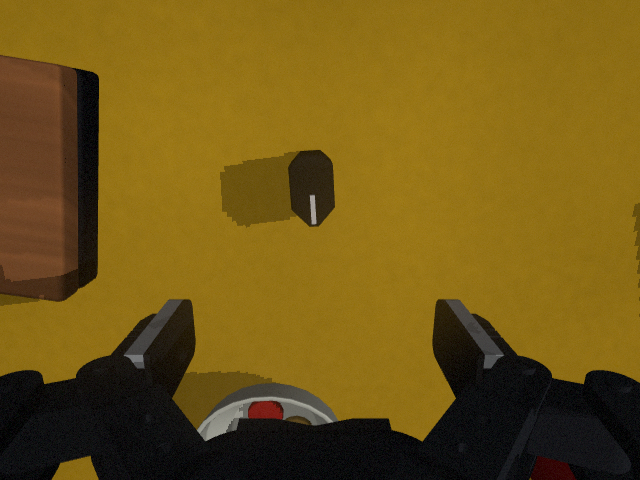

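View pics/w3z.png

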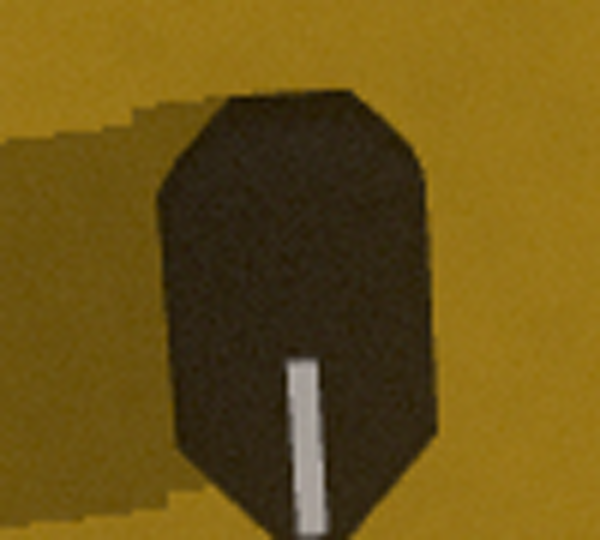

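```bash
python3 - <<'E'
from an import *
f=np.load("w3.npz");im=f["im"];K,T=f["K"],f["T"]
u0,v0=262,135
g=cv2.resize(im[v0:v0+110,u0:u0+100],None,fx=6,fy=6,interpolation=cv2.INTER_CUBIC)
hsv=cv2.cvtColor(g,cv2.COLOR_RGB2HSV)
wl=((hsv[...,1]<70)&(hsv[...,2]>90)).astype(np.uint8)
dark=((g.max(2)<72)|(wl>0)).astype(np.uint8)
def pl(m):
    cs,_=cv2.findContours(m,0,1);c=max(cs,key=cv2.contourArea)[:,0]
    return np.array([ray(K,T,q,.04) for q in (c+.5)/6-.5+[u0,v0]])[:,:2].astype(np.float32),c
W,_=pl(wl);r=cv2.minAreaRect(W);print("line",r)
bx=cv2.boxPoints(r);e=[bx[1]-bx[0],bx[2]-bx[1]];e=max(e,key=np.linalg.norm);e=e if e[0]>0 else -e;a=np.arctan2(e[1],e[0])
D,c=pl(dark);cv2.drawContours(g,[c[:,None]],-1,(255,0,0),1);cv2.imwrite("pics/w3d.png",g[...,::-1])
X=np.array([np.cos(a),np.sin(a)]);Y=np.array([-X[1],X[0]])
x=D@X;y=D@Y
yc=(y.max()+y.min())/2
xo=x.max()-.025
print("ang",a,"width",np.ptp(y),"len",np.ptp(x))
# side fit
for sgn in(1,-1):
    s=(sgn*(y-yc)>.011)&(x-xo>-.010)&(x-xo<.010);k=np.polyfit(x[s]-xo,y[s]-yc,1);print("side",k,a+np.arctan(k[0]))
ctr=X*xo+Y*yc;print("centre",ctr,"line centre off",(np.array(r[0])-ctr)@X,(np.array(r[0])-ctr)@Y)
E
```

```text
line ((0.5417395830154419, -0.2042272388935089), (0.019329555332660675, 0.0034897858276963234), 3.5332534313201904)
ang 0.061666336 width 0.02787505 len 0.04804325
side [0.00063695 0.0137713 ] 0.06230328446698429
side [ 0.00126265 -0.01376673] 0.06292898791476983
centre [ 0.5276401  -0.20515342] line centre off 0.014129756583614594 5.550893523054157e-05
```

View pics/w3d.png

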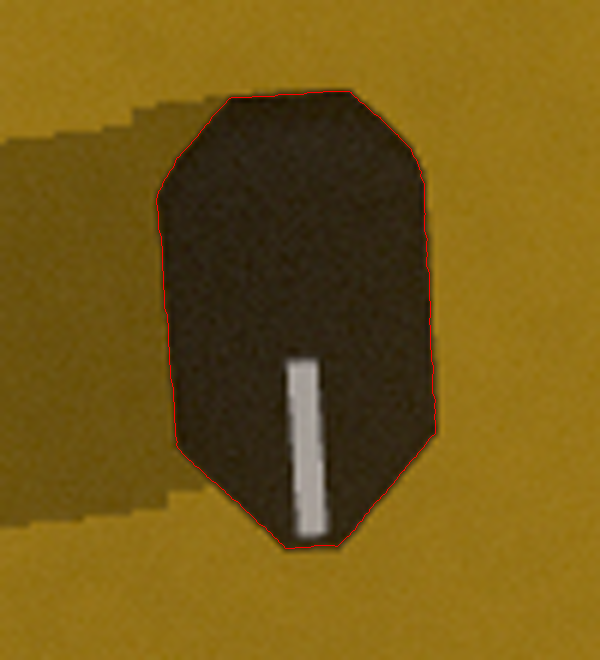

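```bash
python3 - <<'E'
from an import *
from station import ctrl,kinematics
print(ctrl.grip_depth)
k=[.5276,-.2052];r=dx(.0625+np.pi)
ctrl.move_pose([*k,.09],r)
print(ctrl.movel([*k,.024-ctrl.grip_depth],max_speed=.08,stop_force=10))
s=ctrl.observe();print(s["position"],s["ft_force"])
ctrl.move_gripper(0.0);s=ctrl.observe();print(s["finger_gap"],s["position"],s["ft_force"],s["time_s"])
ctrl.movel([*k,.13],max_speed=.12);ctrl.pause(.3)
s=ctrl.observe();print(s["finger_gap"],s["position"],s["ft_force"],s["time_s"])
snap("wrist","w4");snap("side","s4")
E
```

```text
0.0187
False
[ 0.52822267 -0.20548911  0.00594887] [ 1.4625542  -0.48982884 -0.12950437]
0.3164123487622624 [ 0.52795163 -0.20536728  0.00568264] [0.16751916 0.3188229  1.72611401] 10.5333
0.32033894880166847 [ 0.52727461 -0.20508379  0.12938708] [-0.14303237  0.37497128  0.00275276] 12.025
```

View pics/w4.png

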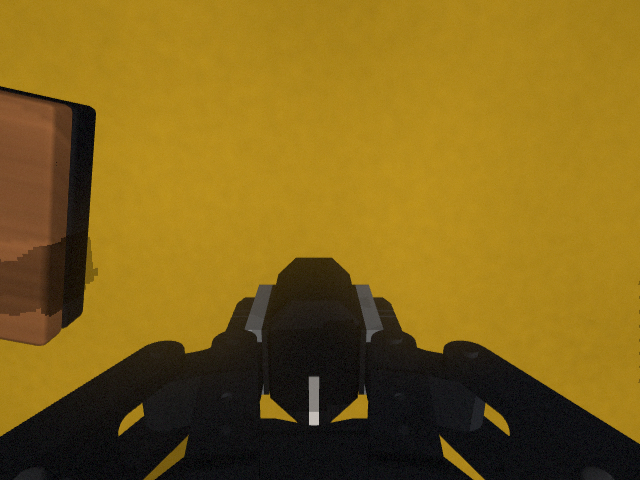

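View pics/s4.png

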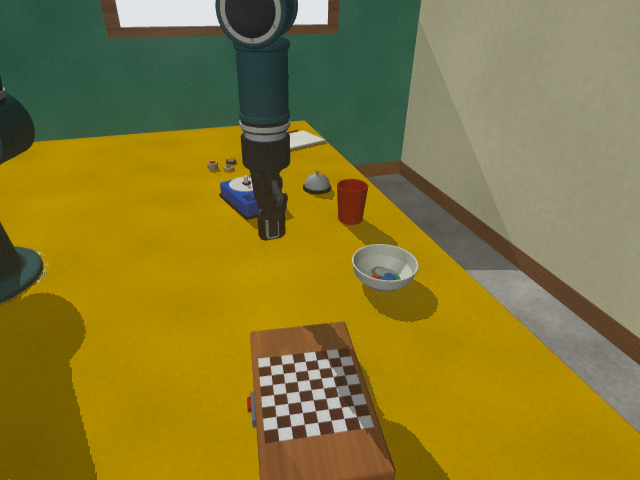

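The knob is held upright: the white line is vertical at column 314, rows 376–425. I'll check how well it is centred in the grip.

```bash
python3 - <<'E'
from an import *
f=np.load("w4.npz");im=f["im"];K,T=f["K"],f["T"]
tcp=np.array([0.52727461,-0.20508379,0.12938708]);X=np.array([np.cos(.0625),np.sin(.0625)])
h=cv2.cvtColor(im,cv2.COLOR_RGB2HSV);m=(im.min(2)>100);m[:, :290]=0;m[:,340:]=0;m[:340]=0
v,u=np.nonzero(m)
for q in[(u.mean(),v.min()-.5),(u.mean(),v.max()+.5)]:
    p=ray(K,T,q,tcp[2]+.0343);d=p[:2]-tcp[:2];print(q,d@X,d@[-X[1],X[0]])
w=u[v<395].mean(),u[v>405].mean();print(w)
E
```

```text
(np.float64(313.5), np.float64(376.5)) 0.004696510533499673 0.00036923031003697804
(np.float64(313.5), np.float64(424.5)) 0.02245571621427633 0.0003658727248814128
(np.float64(313.5), np.float64(313.5))
```

```bash
python3 - <<'E'
from an import *
from station import ctrl,kinematics
S=[.5583,.2002];r=dx(.08+np.pi)
print(kinematics.solve_ik([*S,.11],r))
ctrl.move_pose([*S,.11],r)
ctrl.movel([*S,.077],max_speed=.06);ctrl.pause(.4)
s=ctrl.observe();print(s["finger_gap"],s["position"],s["ft_force"],s["moment"],s["time_s"])
snap("side","s5");snap("top","t5")
print(ctrl.movel([*S,.0665],max_speed=.015,stop_force=6))
s=ctrl.observe();print(s["finger_gap"],s["position"],s["ft_force"],s["moment"],s["time_s"])
E
```

```text
[ 3.02311057e-01  2.14388612e-01  1.90069032e+00 -4.44089210e-16
  1.02651372e+00 -1.34848527e+00]
0.3194776352149736 [0.55845121 0.20030771 0.07730987] [ 0.34579147 -0.20013214 -0.69029685] [-0.00327706 -0.05133167 -0.03030947] 14.7333
False
0.32251356671718756 [0.55813833 0.20014599 0.06640461] [ 0.14837872 -0.73338811  0.02785653] [-0.02174882  0.06038616 -0.03241037] 15.6833
```

```bash
python3 - <<'E'
from an import *
from station import ctrl
S=[.5583,.2002]
print(ctrl.movel([*S,.0595],max_speed=.012,stop_force=6))
s=ctrl.observe();print(s["finger_gap"],s["position"],s["ft_force"],s["moment"],s["time_s"])
E
```

```text
False
0.3179749267279285 [0.5581722  0.20013489 0.05931781] [-0.12664187 -0.07764204 -0.08974671] [-0.06498634  0.14701391 -0.0123008 ] 16.4167
```

It's past the height where mismatched flats would block it, with no force, so the flats match. Seating it now.

```bash
python3 - <<'E'
from an import *
from station import ctrl
S=[.5583,.2002]
print(ctrl.movel([*S,.0515],max_speed=.012,stop_force=7))
s=ctrl.observe();print(s["finger_gap"],s["position"],s["ft_force"],s["moment"],s["time_s"])
snap("side","s6");snap("wrist","w6")
E
```

```text
True
0.3205936525829045 [0.55816631 0.20012233 0.05271074] [0.12580253 0.40596113 5.21491679] [-0.00336383  0.00467804 -0.01720738] 16.9917
```

View pics/w6.png

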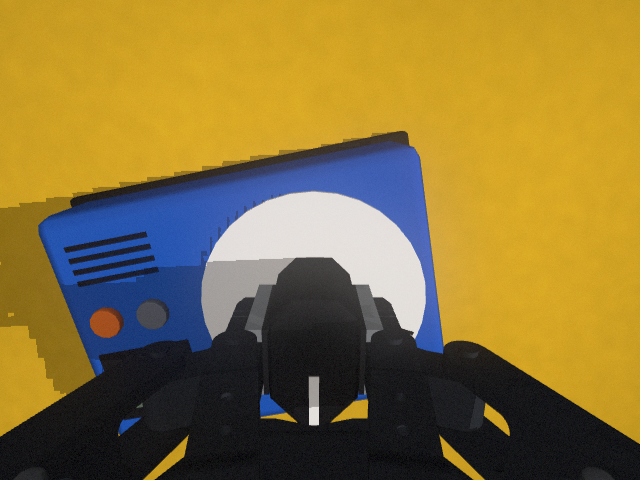

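```bash
python3 -c "
import cv2;i=cv2.imread('pics/s6.png');cv2.imwrite('pics/s6z.png',cv2.resize(i[130:230,190:330],None,fx=5,fy=5,interpolation=2))"
```

```text
(no output)
```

View pics/s6z.png

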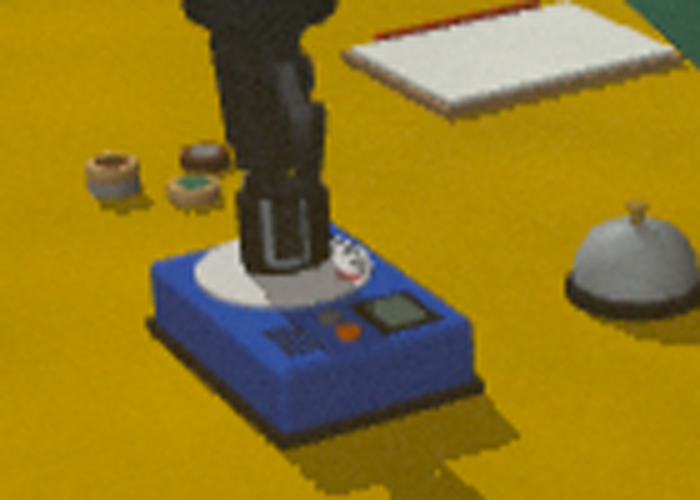

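The knob is home: TCP z is 0.0527, as predicted, with a 5 N contact. Now I'll turn it to the red mark (world −0.6235).

```bash
python3 - <<'E'
from an import *
from station import ctrl
S=[.5583,.2002]
for a in np.linspace(.08,-.6235,9)[1:]:
    ctrl.movel([*S,.0527],rot=dx(a+np.pi),max_speed=.05)
    s=ctrl.observe();print(round(a,3),s["position"],s["ft_force"].round(1),s["moment"].round(3),abs(s["dq"]).max().round(2),s["time_s"])
ctrl.pause(.5)
s=ctrl.observe();M=R.from_rotvec(s["tool_rot"]).as_matrix();print("pointer",np.arctan2(-M[1,0],-M[0,0]),s["ft_force"],s["moment"],s["finger_gap"])
E
```

```text
-0.008 [0.55818154 0.20020687 0.05268892] [-1.7 -0.5  3.1] [-0.062  0.202 -0.008] 0.01 17.3417
-0.096 [0.55831087 0.20037202 0.05267444] [0.2 0.6 3.3] [0.076 0.234 0.02 ] 0.0 17.5917
-0.184 [0.55836285 0.20056132 0.05266153] [-0.6  1.3  1.8] [0.329 0.105 0.034] 0.0 17.8417
-0.272 [0.55840294 0.20066126 0.05269652] [-0.3  3.1  1.5] [0.55  0.1   0.027] 0.0 18.0917
-0.36 [0.55847138 0.20081491 0.05269492] [-0.4  5.2  0.7] [0.799 0.087 0.07 ] 0.0 18.3417
-0.448 [0.55852261 0.20100691 0.05268802] [-0.1  5.5 -0.3] [1.002 0.02  0.066] 0.01 18.5917
-0.536 [0.55858972 0.20116638 0.05268056] [-0.1  7.  -1. ] [ 1.07  -0.062  0.031] 0.01 18.8417
-0.624 [0.55872216 0.20132843 0.05272451] [-0.6  6.7 -0.3] [ 1.124 -0.106  0.03 ] 0.01 19.0917
pointer -0.6197893731180404 [ 1.07960443  6.77087578 -1.44162666] [ 1.14435731 -0.04580189  0.05027835] 0.31487158694883
```

There's a small side load of about 7 N from grip eccentricity. I'll relieve it by following the arm's actual position, then release and look.

```bash
python3 - <<'E'
from an import *
from station import ctrl
r=dx(-.6235+np.pi)
for _ in range(2):
    p=ctrl.observe()["position"];ctrl.movel([p[0],p[1],.0527],rot=r,max_speed=.02);ctrl.pause(.3)
    s=ctrl.observe();M=R.from_rotvec(s["tool_rot"]).as_matrix();print(s["position"],"pointer",np.arctan2(-M[1,0],-M[0,0]),s["ft_force"],s["moment"])
p=s["position"]
ctrl.move_gripper(.62);s=ctrl.observe();print(s["finger_gap"],s["ft_force"],s["position"],s["time_s"])
ctrl.movel([p[0],p[1],.16],max_speed=.08)
X=np.array([np.cos(-.6235),np.sin(-.6235)])
q=p[:2]+.035*X
ctrl.movel([*q,.16],max_speed=.1);ctrl.pause(.3)
snap("wrist","w7");snap("side","s7");snap("top","t7");print(ctrl.observe()["time_s"])
E
python3 -c "
import cv2;i=cv2.imread('pics/s7.png');cv2.imwrite('pics/s7z.png',cv2.resize(i[130:230,190:330],None,fx=5,fy=5,interpolation=2))"
```

```text
[0.55878592 0.20140276 0.05271317] pointer -0.6232317351565122 [-0.07204923  4.49118633  0.94700754] [0.61606072 0.05904855 0.06088931]
[0.55876916 0.2014135  0.0527044 ] pointer -0.6234531511521845 [-0.28261863  4.0935938   1.00213284] [0.64882635 0.089746   0.13491999]
0.6230056508072318 [ 0.14462326 -0.13159266  0.75594702] [0.5587202  0.20090737 0.05252541] 21.0583
23.5
```

View pics/w7.png

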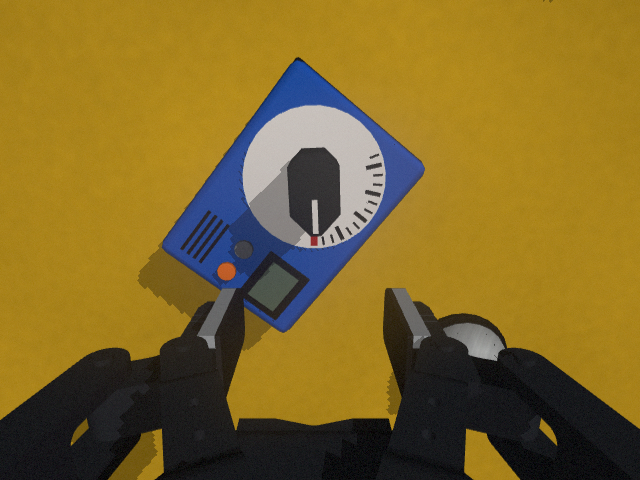

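View pics/s7z.png

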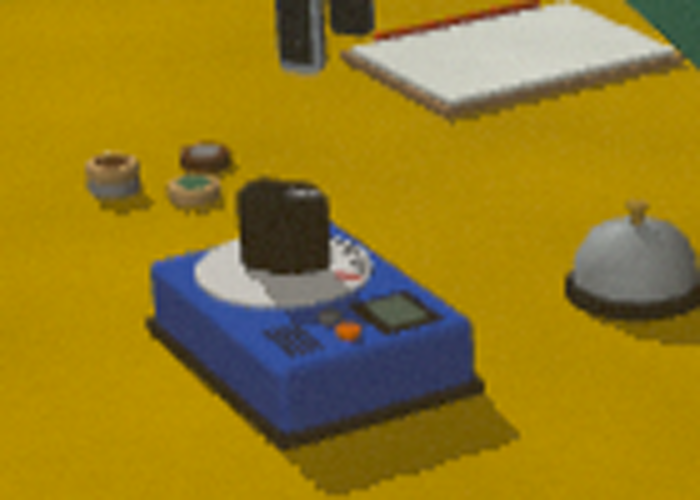

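The wrist view shows the white line at column 314 pointing straight at the red mark (314,240), and the knob standing upright. Next I'll measure the angle, the seated height and whether the other objects moved.

```bash
python3 - <<'E'
from an import *
f=np.load("w7.npz");im=f["im"];K,T=f["K"],f["T"]
hsv=cv2.cvtColor(im,cv2.COLOR_RGB2HSV)
wl=((im.min(2)>130)).astype(np.uint8);m=np.zeros_like(wl);m[190:236,305:325]=wl[190:236,305:325]
n,l,st,ce=cv2.connectedComponentsWithStats(m)
i=max(range(1,n),key=lambda i:st[i][4]*(abs(ce[i][0]-314)<4))
v,u=np.nonzero(l==i);print(len(u),u.min(),u.max(),v.min(),v.max())
P=np.array([ray(K,T,q,.087)[:2] for q in zip(u,v)],np.float32)
r=cv2.minAreaRect(P);bx=cv2.boxPoints(r);e=max([bx[1]-bx[0],bx[2]-bx[1]],key=np.linalg.norm);e=e if e[0]>0 else -e
print("pointer",np.arctan2(e[1],e[0]),r)
red=((hsv[...,0]<8)|(hsv[...,0]>172))&(hsv[...,1]>120);red[:,:300]=0;red[:,330:]=0;red[:225]=0;red[255:]=0
v,u=np.nonzero(red);q=ray(K,T,(u.mean(),v.mean()),.044)[:2];d=q-[.5583,.2002];print("mark",np.arctan2(d[1],d[0]))
d=P.mean(0)-[.5583,.2002];print("line centre bearing",np.arctan2(d[1],d[0]),np.hypot(*d))
z=[dep(f,u,v)[2] for u in range(300,312,2) for v in range(170,215,4)];print("knob top z (home .087)",np.median(z),np.min(z),np.max(z))
a,b=np.load("top0.npz")["im"].astype(int),np.load("t7.npz")["im"].astype(int)
D=abs(a-b).max(2)>60
for nm,(x0,x1,y0,y1) in dict(cup=(235,280,145,195),bell=(160,205,160,205),bowl=(330,400,155,220),chess=(405,535,240,335)).items(): print(nm,D[y0:y1,x0:x1].sum())
E
```

```text
189 312 318 200 233
pointer -0.585824 ((0.5701560974121094, 0.19259634613990784), (0.0030320207588374615, 0.018663182854652405), 56.434749603271484)
mark -0.6213101769776372
line centre bearing -0.5695014640030963 0.013862312703093153
knob top z (home .087) 0.08653002173281042 0.08448209879589193 0.08788355665944171
cup 0
bell 0
bowl 0
chess 0
```

View pics/t7.png

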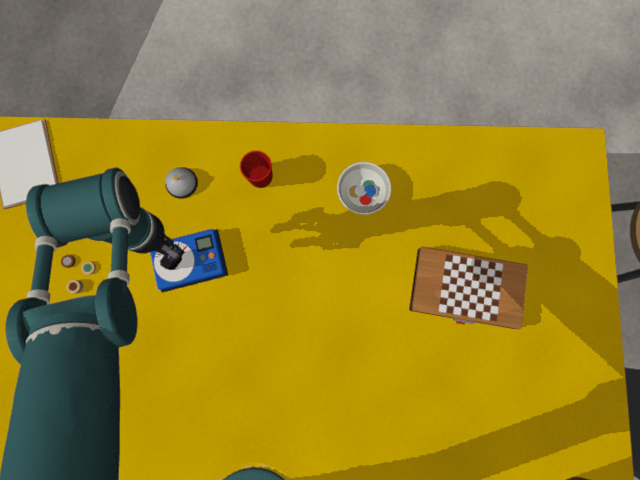

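The pointer reads 0.03–0.05 rad short of the mark. I'll measure it more finely on the knob's flats before deciding whether to correct.

```bash
cat >> an.py <<'E'
def knob(tag,a0=-.6,z=.087,S=(.5583,.2002)):
    f=np.load(tag+".npz");im=f["im"];K,T=f["K"],f["T"];S=np.array(S)
    u0,v0=proj(K,T,[*S,.07]).astype(int)-55
    g=cv2.resize(im[v0:v0+110,u0:u0+110],None,fx=6,fy=6,interpolation=cv2.INTER_CUBIC)
    def up(c): return np.array([ray(K,T,q,z)[:2] for q in (c+.5)/6-.5+[u0,v0]])
    dark=(g.max(2)<80).astype(np.uint8);n,l,st,ce=cv2.connectedComponentsWithStats(dark);i=1+np.argmax(st[1:,4])
    cs,_=cv2.findContours((l==i).astype(np.uint8),0,1);c=max(cs,key=cv2.contourArea)[:,0];D=up(c)
    X=np.array([np.cos(a0),np.sin(a0)]);Y=np.array([-X[1],X[0]]);x=(D-S)@X;y=(D-S)@Y
    res=[]
    for sg in(1,-1):
        s=(sg*y>.0115)&(x>-.006)&(x<.011);k=np.polyfit(x[s],y[s],1);res.append((round(a0+np.arctan(k[0]),4),round(k[1],5)))
    fill=np.zeros_like(dark);cv2.drawContours(fill,[c[:,None]],-1,1,-1);fill=cv2.erode(fill,np.ones((7,7)))
    w=((g.min(2)>125)&(fill>0));v,u=np.nonzero(w);W=up(np.c_[u,v]);wx=(W-S)@X;wy=(W-S)@Y
    vx=cv2.fitLine(W.astype(np.float32)*1000,cv2.DIST_L2,0,1e-3,1e-3).ravel()
    print(tag,"sides",res,"line ang",np.arctan(vx[1]/vx[0]),"line lateral",wy.mean(),"x",wx.min(),wx.max(),"nose",x.max())
    cv2.drawContours(g,[c[:,None]],-1,(255,0,0),1);cv2.imwrite(f"pics/{tag}k.png",g[...,::-1])
E
python3 -c "
from an import *
knob('w7')"
```

```text
w7 sides [(np.float64(-0.5891), np.float64(0.01387)), (np.float64(-0.5884), np.float64(-0.01356))] line ang -0.58619136 line lateral 0.0004212331508775663 x 0.004556978429569727 0.023529007473176284 nose 0.024987818423479878
```

View pics/w7k.png

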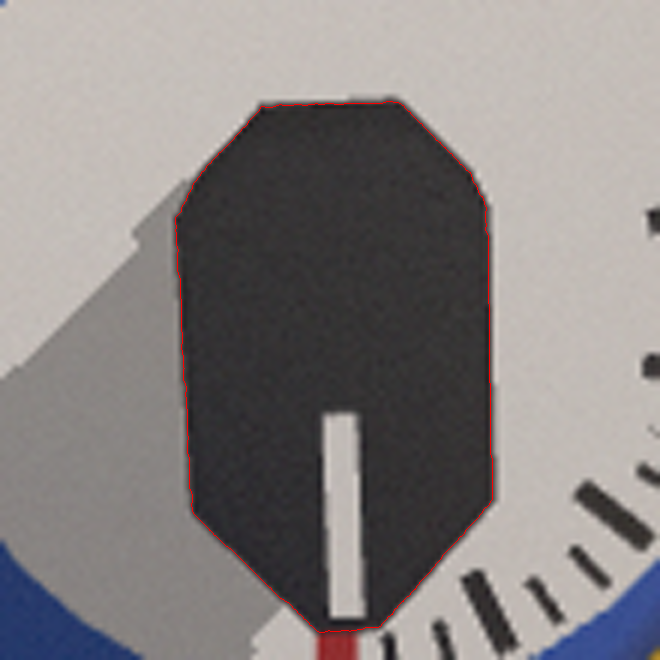

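Both flats and the line agree on −0.588, 0.035 rad short, probably from finger compliance winding up against the stiff spindle. I'll regrip and turn on with that much overshoot.

```bash
python3 - <<'E'
from an import *
from station import ctrl
S=[.5584,.2004]
r=dx(-.588+np.pi)
ctrl.movel([*S,.16],rot=r,max_speed=.1);ctrl.pause(.2)
print(ctrl.movel([*S,.0545],max_speed=.08,stop_force=8));ctrl.pause(.2)
ctrl.move_gripper(0.)
s=ctrl.observe();print(s["finger_gap"],s["position"],s["ft_force"],s["moment"])
for a in(-.61,-.635,-.66):
    ctrl.movel([*S,.0545],rot=dx(a+np.pi),max_speed=.02)
ctrl.pause(.4)
s=ctrl.observe();M=R.from_rotvec(s["tool_rot"]).as_matrix();print(s["position"],"pointer",np.arctan2(-M[1,0],-M[0,0]),s["ft_force"],s["moment"])
ctrl.move_gripper(.62);ctrl.pause(.2)
p=ctrl.observe()["position"]
ctrl.movel([p[0],p[1],.16],max_speed=.08)
X=np.array([np.cos(-.66),np.sin(-.66)])
ctrl.movel([*(np.array(S)+.035*X),.16],max_speed=.1);ctrl.pause(.3)
snap("wrist","w8");snap("side","s8");s=ctrl.observe();print(s["time_s"],s["ft_force"])
knob("w8")
f=np.load("w8.npz");z=[dep(f,u,v)[2] for u in range(300,312,2) for v in range(170,205,4)];print(np.median(z))
E
python3 -c "
import cv2;i=cv2.imread('pics/s8.png');cv2.imwrite('pics/s8z.png',cv2.resize(i[130:230,190:330],None,fx=5,fy=5,interpolation=2))"
```

```text
False
0.3225400533612653 [0.55900207 0.20105439 0.05506049] [1.40006856 2.11101168 1.30112933] [ 0.50767976 -0.03434767  0.07147764]
[0.55900503 0.20103683 0.05503864] pointer -0.6595416363315696 [1.0435529  4.55820721 3.1639223 ] [ 0.94579329 -0.08441335  0.06482644]
30.2917 [ 0.73305012 -0.42723724  0.94385204]
w8 sides [(np.float64(-0.5729), np.float64(0.01389)), (np.float64(-0.5765), np.float64(-0.01352))] line ang -0.57677364 line lateral 0.0005855028801249834 x 0.0043367775463742375 0.02338843934425247 nose 0.02491080212238252
0.08656665288118409
```

View pics/w8.png

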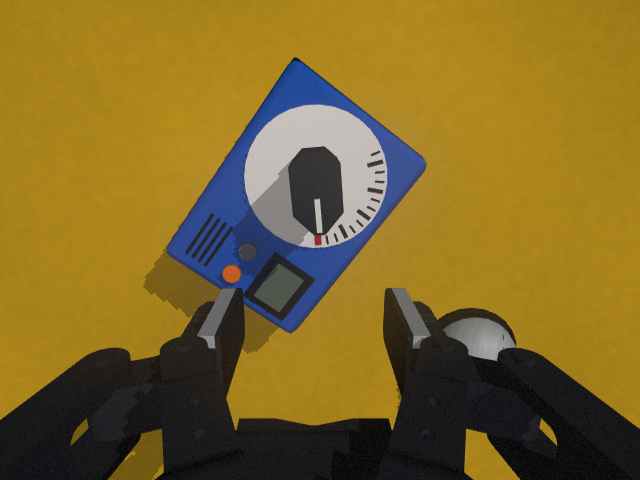

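View pics/s8z.png

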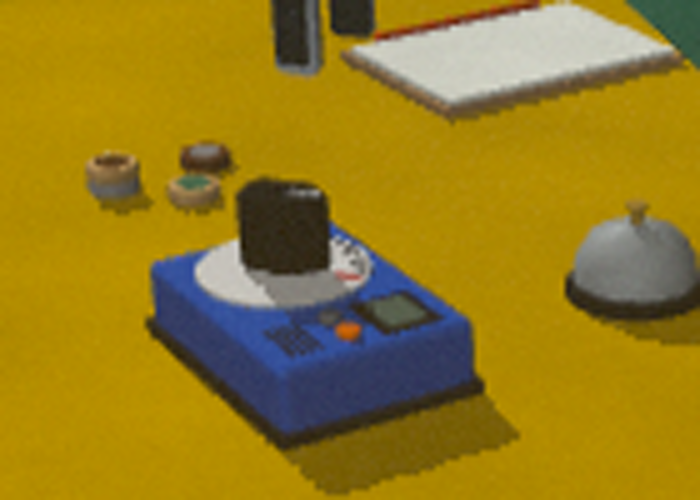

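It ended at −0.575, so opening the jaws under side load lets the loosely fitting knob spring back. I'll turn further, null the side force before release, and look while it is still held.

```bash
cat > turn.py <<'E'
from an import *
from station import ctrl
def turn(S,grip,target,tag):
    S=np.array(S)
    ctrl.movel([*S,.16],rot=dx(grip+np.pi),max_speed=.12);ctrl.pause(.2)
    f0=ctrl.observe()["ft_force"]
    print(ctrl.movel([*S,.0545],max_speed=.09,stop_force=8));ctrl.pause(.2)
    ctrl.move_gripper(0.)
    q=S.copy()
    for a in np.linspace(grip,target,5)[1:]:
        r=dx(a+np.pi);ctrl.movel([*q,.0545],rot=r,max_speed=.02)
    for _ in range(5):
        ctrl.pause(.15);s=ctrl.observe();F=s["ft_force"]-f0
        print("F",F.round(2),s["moment"].round(2),s["position"].round(4))
        q=q+np.clip(F[:2]/7000,-.0007,.0007);ctrl.movel([*q,.0545],rot=r,max_speed=.02)
    ctrl.pause(.2);s=ctrl.observe();M=R.from_rotvec(s["tool_rot"]).as_matrix();print("pre-release",s["position"],q,np.arctan2(-M[1,0],-M[0,0]),s["ft_force"]-f0,s["moment"])
    snap("wrist",tag+"g")
    ctrl.move_gripper(.62);ctrl.pause(.2)
    p=ctrl.observe()["position"];ctrl.movel([p[0],p[1],.16],max_speed=.1)
    X=np.array([np.cos(target),np.sin(target)]);ctrl.movel([*(S+.035*X),.16],rot=r,max_speed=.12);ctrl.pause(.3)
    snap("wrist",tag);print(ctrl.observe()["time_s"]);knob(tag)
E
python3 -c "
from turn import *
turn([.5585,.2005],-.575,-.70,'w9')"
```

```text
False
F [0.68 4.31 4.36] [ 0.88 -0.11  0.05] [0.5591 0.201  0.055 ]
F [0.56 2.8  4.59] [ 0.58 -0.14  0.09] [0.5591 0.2011 0.055 ]
F [1.29 2.08 5.84] [ 0.32 -0.11  0.01] [0.5591 0.2011 0.0549]
F [-0.96  0.79  6.2 ] [ 0.2  -0.02  0.05] [0.5591 0.2011 0.055 ]
F [-0.02  0.57  5.17] [ 0.13 -0.04  0.06] [0.5591 0.2011 0.0549]
pre-release [0.55908755 0.20110957 0.05494019] [0.55872151 0.2020075 ] -0.698409470325393 [-0.66767404 -0.04197262  7.01676091] [ 0.07153882 -0.08783801  0.02118611]
38.625
w9 sides [(np.float64(-0.6513), np.float64(0.01386)), (np.float64(-0.6513), np.float64(-0.01358))] line ang -0.6485876 line lateral -0.00047888695463293063 x 0.004562545244804992 0.023447066457799055 nose 0.025059785017731293
```

View pics/w9g.png

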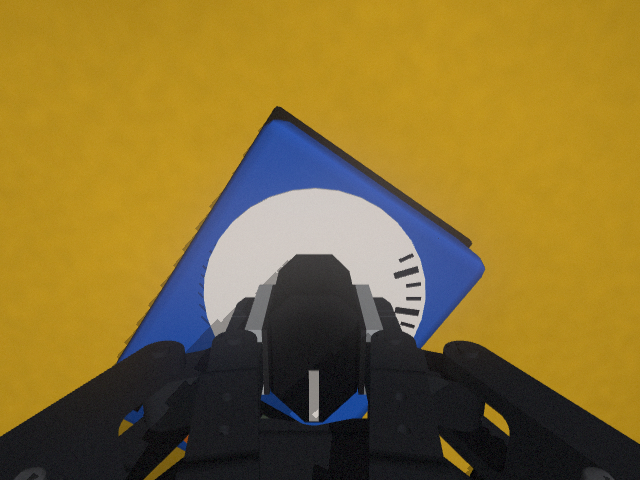

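View pics/w9k.png

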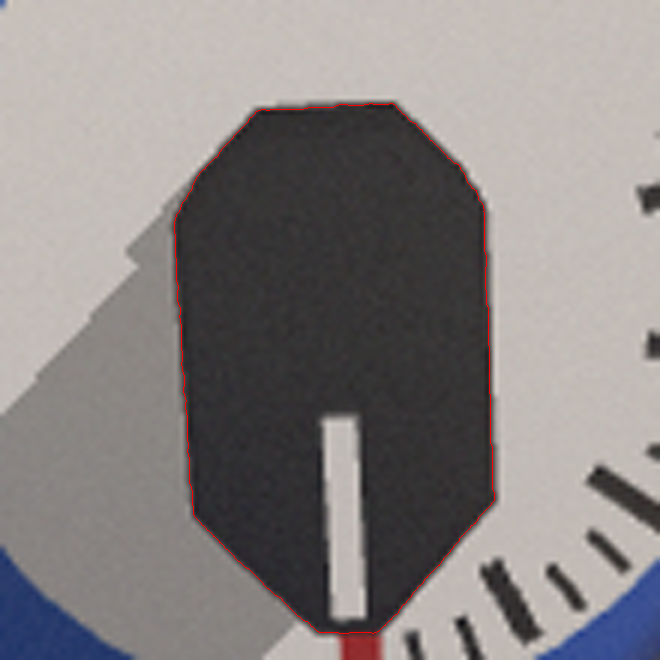

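It's now −0.651, 0.027 rad past the mark. Springback appears to be at most about 0.05 rad, so a small nudge back to −0.605 should end between the two, either way within about 0.03 of the mark. There's time for it.

```bash
python3 -c "
from turn import *
turn([.5586,.2010],-.651,-.605,'w10')
snap('side','s10');f=np.load('w10.npz');print(np.median([dep(f,u,v)[2] for u in range(300,312,2) for v in range(170,205,4)]))"
```

```text
False
F [-0.37  2.18  5.16] [ 0.26  0.12 -0.02] [0.5589 0.2012 0.0549]
F [0.07 1.04 5.64] [0.05 0.13 0.  ] [0.5589 0.2012 0.0549]
F [-0.26 -0.21  5.89] [-0.04  0.12  0.02] [0.5589 0.2012 0.0549]
F [0.17 0.18 5.91] [ 0.03  0.05 -0.05] [0.5589 0.2012 0.0549]
F [ 0.01 -0.07  6.28] [-0.02  0.1  -0.01] [0.5588 0.2013 0.0549]
pre-release [0.55888937 0.20123964 0.05491691] [0.55854602 0.20144484] -0.6048825258622621 [0.83579875 1.60331475 6.03728936] [-0.00024929  0.10820052 -0.09205084]
46.95
w10 sides [(np.float64(-0.6112), np.float64(0.01371)), (np.float64(-0.6156), np.float64(-0.01368))] line ang -0.6117021 line lateral 1.7095187400757596e-05 x 0.004450244844856722 0.023280261479588237 nose 0.024625069422690587
0.08644262631308267
```

View pics/w10k.png

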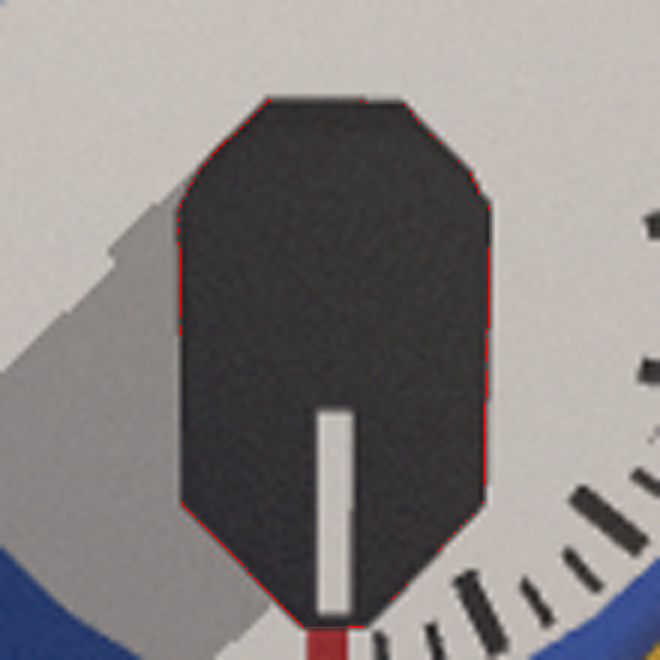

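The pointer is now at −0.613, within about 0.01 rad of the mark. The arm is clear, so I'll hand in.

```bash
python3 -c "
from an import *
from station import close_job
snap('top','t10')
a,b=np.load('top0.npz')['im'].astype(int),np.load('t10.npz')['im'].astype(int)
D=abs(a-b).max(2)>60
for nm,(x0,x1,y0,y1) in dict(cup=(235,280,145,195),bell=(160,205,160,205),bowl=(330,392,155,220),chess=(405,535,240,335)).items(): print(nm,D[y0:y1,x0:x1].sum())
print(close_job())"
```

```text
cup 0
bell 0
bowl 0
chess 0
the job is handed in; nothing more can be done
None
```

The knob is back on the timer, fully home on the washer, with its pointer at the red mark. I handed the job in at about 47 s of the 72 s allowed.

- **Fitting:** I measured which way the spindle's flat faced from two wrist views and lowered the knob already aligned, so I didn't need to turn it to find the flats. It passed the mismatch height with no contact force. It stopped at the predicted home height when I felt about 5 N.
- **Seating:** The last check put the top of the knob at 86.4 mm against 87 mm nominal. That reading stayed the same through all the turning.
- **Pointer:** It ended about 0.01 rad from the mark (−0.613 measured, −0.6235 wanted). My first three turns were off by 0.035, 0.05 and 0.027 rad because the knob sprang back when the jaws opened. I re-gripped three times in all, and for the last two eased off the side force before letting go.
- **Surroundings:** The before-and-after top views show no change at the dice cup, bell, bowl or chess box. The open gripper is well clear above the knob.

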